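# Close the sprung battery cover of an upturned kitchen scale

### The arm

A 6-joint arm with a two-finger parallel gripper is mounted at the origin on a cart in front of the work surface, level with it; the furniture and walls round the work are solid. World frame = base frame: x ahead of the robot, y to its left, z up, the work surface at z = 0. Lengths are in m, angles in rad, forces in N, time in s.
With the tool pointing down it reaches from about 0.35 to 0.875 m from the base axis. Payload 15.5 kg.
Tool frame: the origin (TCP) lies midway between the tips of the shut fingers; the grasp point (between the pads) lies 19 mm behind it; z points along the fingers, y is the line along which they close (so a half turn about z gives the same grasp; the last joint's range is limited). The gripper opens to 85 mm and grips with 20 to 120 N. Pads are 22 mm wide; open, the fingers measure 114 mm over their backs; the gripper's body (76 mm by 85 mm) begins 54 mm behind the grasp point. The pads swing forward as they close: fully open they stand 13 mm farther back than shut.
Start: joints at [1.022, 0.494, 1.345, -0, 1.302, -0.096], TCP at [0.274, 0.562, 0.231] pointing down, gripper open.
Joint ranges: [-2.91, 2.91], [-0.82, 2.16], [0.22, 2.67], [-1.22, 4.37], [0.12, 2.79], [-3.08, 3.08]. Speed limits (rad/s): [1.89, 1.89, 2.57, 3.01, 3.01, 3.01].

### API

Orientations are given as a 3x3 rotation matrix whose columns are the frame's x, y, z axes.
In Python, from plant import env, read_camera, camera_model, get_obs gives the robot as it stands (env), with the cameras as plain functions and the readings as plain functions.
- The arm moves only by the shell command python3 shift.py 'ROWS'. ROWS is one flat JSON list of numbers that holds 1 to 12 rows one after another, with no inner brackets; each row has 5 numbers: dx, dy, dz in m, then a turn about the tool's z in rad, then the finger opening in m; each row shifts and turns the commanded pose from where the row before left it, along the tool's axes as they then stand; what a row does not reach is not made up. A row lasts 1/10 s, in which the tool goes at most 0.05 m and 0.15 rad, less where a joint would pass 70% of its speed; a pose out of reach is approached as far as the arm can. The fingers move at their own pace and stop on an object; the grip force is fixed at half the most. Time passes only in rows, so rows that do not move let the fingers close. It prints the time, the measured TCP pose, the force, the opening and the grip force at its end. Input that does not fit is refused with a message, and nothing moves.
- get_obs(): the state, without advancing time (a new reading comes with each control period).
- read_camera(name): name is "side" or "top" or "wrist"; returns the picture (400x640x3 uint8, red, green, blue); there is no depth.
- camera_model(name): a dict with "fx", "fy", "cx", "cy" (pixels), "T" (4x4, takes a point from camera to world coordinates); the wrist camera has in their place "mount" (4x4, takes a point from camera to tool coordinates, whose origin is the TCP and whose axes are the flange's). Camera axes: x right, y down, z forward; pixel columns grow to the right and rows downward; lengths in m; the calibration is good to about 2 mm. A picture is of the moment at which its call begins: read the wrist's pose just before it. camera_model takes no time and is no camera call.
- env.sign_off(): hands the job in; it is judged then, once.
The state is a dict: "time": time; "qpos": joint angles; "joint_velocities": joint speeds; "tau": joint torques, N m; "position": TCP position; "ee_rot": TCP orientation; "contact_force": force on the tool from outside, world axes, zero at the start; "torque": the same for the moment, N m; "gripper_width": finger opening in m; "grasp_force": force on a finger pad.
Only numpy, scipy, OpenCV 4.12 (cv2) and the standard library are available. Lean on these libraries where they do the work, as an engineer would, in place of code of your own. Each camera call takes 0.05 s, during which the arm holds its last target. There are 200 camera calls.

### The job

The kitchen scale lies upside down with fresh batteries in it, and its battery cover rests loose on the springy cells, a finger's breadth short of closed. With the fingertips (the cover has a thumb hollow for them), press it firmly down to the bottom of its recess and, keeping it pressed, slide it in until its tongue has passed under the leaf spring and it is fully home; then let go. Only press and push the cover, do not lift it out, and leave the mug, dish, lemon and old batteries where they stand.

Things in the scene. Friction and masses are not known exactly. Their poses are not given: they have to be found in the camera images.
- scale: Kitchen scale lying face down, fixed: steel platform 160x170 mm below, white shell 150x160 mm, its deck (the scale's underside) 42 mm above the worktop, four rubber feet 5 mm higher near the corners. Origin: on the worktop below the closed cover's centre. +x: the way the cover slides in, within 0.45 rad of straight away from the robot. Shell: x -45 to +105 mm, y -80 to +80 mm.
- recess (a point): Battery recess in the deck, open at the scale's -x edge, 81 mm wide; this point is the middle of its ledge level, 30 mm above the worktop (12 mm below the deck), where the closed cover's origin belongs (0 to 3 mm above it). Axes as the scale's. It ends in a stop at x = 45 mm. Four AA cells on a springy strip lie across it and carry the cover.
- lug (a point): One of four lugs on the side walls of the recess (this one at x = 26, y = 37 mm from the recess point; the others at x = -30 and y = -37 mm), 12 mm along x, overhanging the recess by 7 mm, from 8 to 12 mm above the ledge. The point is the middle of its underside. Cover tabs must go below the lugs.
- leaf_toe (a point): Underside of the rolled toe (24 mm wide, 7 mm across) of the steel leaf spring in a 40 mm wide slot beyond the stop: x = 52 mm from the recess point and 2.5 mm above the ledge. The leaf runs on in +x, is clamped at x = 90 mm and gives way upward; it presses on the passing tongue with 3 to 6 N, which adds 2 to 3 N of drag over the last 8 mm of the slide.
- cover: Grey loose battery cover, 90 (x) by 64 (y) by 9 mm, about 130 g, 1.5 mm side play, axes as the scale's. Origin: centre of its underside. Starts 16 to 22 mm short of home, underside 7 mm above the ledge. Cells resist with 4 N at first, 11 N down on the ledge; pressed, it takes 4 to 12 N to slide. Released at home, its rear rises 3 mm to the lugs; the leaf holds the front down.
- tongue (a point): Tip of the cover's tongue, 32 mm wide, 4 mm thick with a sloped nose, jutting 18 mm from the cover's +x end, level with its underside; 63 mm from the cover's origin. At home it lies under the leaf spring. Four side tabs, 12 mm long, 4 mm thick, 1 mm above the underside (cover x = -30 and 26 mm), butt against the lugs unless the cover is pressed down at least 4 mm of its 7.
- scoop (a point): Centre of the floor of the cover's thumb hollow, a rectangular hollow 46 mm (x) by 44 mm (y), 5 mm deep in the cover's top, 11 mm toward +x from the cover's centre. Its floor is 4 mm above the cover's underside: 41 mm above the worktop at the start, 34 mm with the cover pressed onto the ledge. The hollow's +x wall takes the push.
- old_cell_a: Used AA cell standing on end, 15 mm across, 50 mm high, to the left of the scale. Origin: centre of its foot. Loose; leave it standing.
- old_cell_b: Second used AA cell, the same, next to the first.
- black_dish: Small dark dish, 95 mm across, 30 mm high, beyond the used cells. Origin: centre of its underside. Leave it.
- mug_blue: Spotted mug, 78 mm across without its handle, 93 mm high, to the right of the scale. Origin: under its middle. Leave it.
- lemon: Lemon, 78x55x56 mm, to the right of the scale, nearer the robot. Origin: under its middle. Leave it.

How it is judged:
By the outcome, as a careful person would: the job done as asked, in the order asked, and still so for the second after the job is handed in, with the robot touching nothing.
It also fails if it takes over 32 s, if anything falls off the work surface, if the arm or the gripper's body presses on something with over 40 N, if the wrist force passes 120 N, or if a joint passes its speed limit or range.

## Working session

There is one attempt and no reset: what is moved stays moved. The work goes in short steps, Python scripts to look and compute and a shell command to move; the robot and the scene stay as the last step left them, time stands still between calls to the robot, and variables do not carry over. Pictures are saved under pics/ and viewed, at most 10 in all, crops included, and the job is handed in when it is done.

```bash
mkdir -p pics; ls; python3 - <<'E'
from plant import env, read_camera, camera_model, get_obs
import cv2,numpy as np
np.set_printoptions(precision=4,suppress=True)
o=get_obs();print(o['time'],o['position'],o['ee_rot'],o['contact_force'],o['gripper_width'])
for n in("top","side"):
    cv2.imwrite(f"pics/{n}0.png",read_camera(n)[:,:,::-1]);print(n,camera_model(n))
print(camera_model("wrist"))
E
```

```text
pics
plant.py
shift.py
0.0 [0.2738 0.5615 0.2307] [[-0.8988  0.4384 -0.0006]
 [ 0.4384  0.8988 -0.001 ]
 [ 0.0001 -0.0012 -1.    ]] [ 0.2238  0.5073 -0.2573] 0.08564682788717574
top {'fx': 383.5380049525586, 'fy': 383.5380049525586, 'cx': 321.8657063570637, 'cy': 199.06892092304685, 'T': array([[ 0.023 , -0.9902,  0.1376,  0.4085],
       [-0.9997, -0.0245, -0.0092, -0.065 ],
       [ 0.0125, -0.1373, -0.9905,  0.9216],
       [ 0.    ,  0.    ,  0.    ,  1.    ]])}
side {'fx': 446.3531006767552, 'fy': 446.3531006767552, 'cx': 316.85356685472357, 'cy': 200.89700302681476, 'T': array([[-0.7876, -0.3319,  0.5192,  0.085 ],
       [-0.6159,  0.4506, -0.6462,  0.4864],
       [-0.0195, -0.8287, -0.5593,  0.5599],
       [ 0.    ,  0.    ,  0.    ,  1.    ]])}
{'fx': 312.0390421341389, 'fy': 312.0390421341389, 'cx': 317.2321504757737, 'cy': 202.5917786096152, 'mount': array([[ 0.0002, -0.9612, -0.276 ,  0.0695],
       [ 1.    ,  0.0001,  0.0004,  0.0004],
       [-0.0004, -0.276 ,  0.9612, -0.1421],
       [ 0.    ,  0.    ,  0.    ,  1.    ]])}
```

View pics/top0.png

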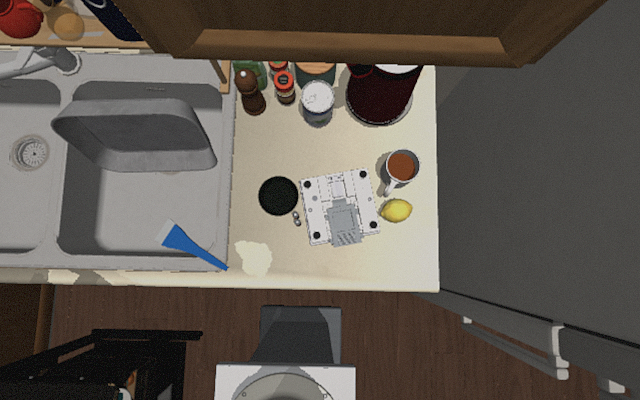

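View pics/side0.png

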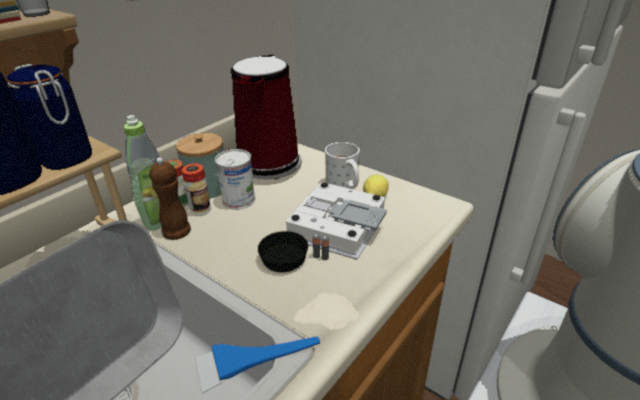

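The top view shows the scale near (340,207) and the cover near (343,222), with the lemon at (397,210), mug at (402,168), dish at (278,195) and old cells at (297,217). I'll enlarge it next.

```bash
python3 - <<'E'
import cv2
a=cv2.imread("pics/top0.png")[160:255,290:390];cv2.imwrite("pics/tc.png",cv2.resize(a,None,fx=6,fy=6,interpolation=cv2.INTER_CUBIC))
E
```

```text
(no output)
```

View pics/tc.png

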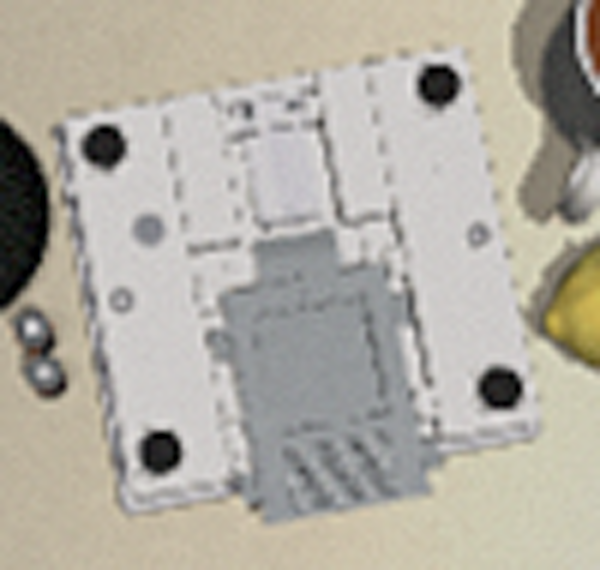

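The crop shows the feet at (103,146), (438,85), (160,452), (500,388). The cover's front edge runs from (220,295) to (408,262) and its rear edge from (265,522) to (432,490). The hollow is centred near (322,365), and the tongue tip near (295,238).

```bash
cat > h.py <<'E'
import numpy as np
from plant import env, read_camera, camera_model, get_obs
np.set_printoptions(precision=4,suppress=True)
def ray(m,T,u,v,z):
    d=T[:3,:3]@np.array([(u-m['cx'])/m['fx'],(v-m['cy'])/m['fy'],1]);c=T[:3,3]
    return c+d*(z-c[2])/d[2]
E
python3 - <<'E'
from h import *
m=camera_model("top")
P=lambda u,v,z:ray(m,m['T'],290+(u+.5)/6-.5,160+(v+.5)/6-.5,z)
F=[P(*p,.047) for p in[(103,146),(438,85),(160,452),(500,388)]]
c=np.mean(F,0);print(*F,"mid",c)
ax=(F[0]+F[1]-F[2]-F[3])[:2];ay=(F[0]+F[2]-F[1]-F[3])[:2]
print(np.linalg.norm(ax)/2,np.linalg.norm(ay)/2,np.arctan2(ax[1],ax[0]),np.arctan2(-ay[0],ay[1]))
th=(np.arctan2(ax[1],ax[0])+np.arctan2(-ay[0],ay[1]))/2
R=np.array([[np.cos(th),-np.sin(th)],[np.sin(th),np.cos(th)]])
S=c[:2]-R@[.03,0];print("scale",S,th)
for n,p,z in[("shellBL",(62,122),.042),("shellBR",(462,50),.042),("FR",(538,435),.042),("cfl",(220,295),.046),("crl",(265,522),.046),("crr",(432,490),.046),("tipL",(253,243),.039),("tipR",(333,230),.039),("sc",(255,320),.046),("sc",(365,300),.046),("sc",(388,405),.041),("sc",(275,430),.041)]:
    q=P(*p,z)[:2];print(n,q,R.T@(q-S)*1000)
for n,p,z in[("lemon",(397,210),.03),("mug",(402,168),.09),("cellA",(295.5,214.5),.05),("cellb",(297.5,222),.05),("dish",(278,195),.02)]:
    q=ray(m,m['T'],*p,z)[:2];print(n,q,R.T@(q-S)*1000)
E
```

```text
[ 0.5644 -0.0373  0.047 ] [ 0.5917 -0.1664  0.047 ] [ 0.4474 -0.0622  0.047 ] [ 0.4747 -0.191   0.047 ] mid [ 0.5196 -0.1142  0.047 ]
0.11961559819185198 0.13184240422734508 0.20860093772119026 0.2086338048636374
scale [ 0.4902 -0.1204] 0.2086173712924138
shellBL [ 0.5744 -0.0209] [102.9502  79.9085]
shellBR [ 0.6069 -0.1763] [102.6372 -78.7831]
FR [ 0.4575 -0.2064] [-49.8234 -77.2946]
cfl [ 0.5079 -0.0836] [24.8805 32.3349]
crl [ 0.422  -0.1025] [-63.007   31.6737]
crr [ 0.4355 -0.1656] [-62.8609 -32.8112]
tipL [ 0.5292 -0.0961] [43.1883 15.6903]
tipR [ 0.5351 -0.1271] [ 42.5094 -15.769 ]
sc [ 0.4986 -0.0972] [12.9799 20.9654]
sc [ 0.5073 -0.1392] [ 12.8116 -21.9208]
sc [ 0.4676 -0.149 ] [-28.0005 -23.25  ]
sc [ 0.4571 -0.1059] [-29.4201  21.1067]
lemon [ 0.5108 -0.2498] [  -6.6851 -130.8608]
mug [ 0.598  -0.2489] [  78.7956 -147.988 ]
cellA [ 0.4925 -0.0138] [ 24.3398 103.8951]
cellb [ 0.4755 -0.0188] [  6.651  102.4292]
dish [0.5408 0.031 ] [ 80.8914 137.6741]
```

Scale is at (0.490,-0.120) with yaw 0.209, and the cover is about 19.5 mm short. I'll align the tool's y with the slide direction and set the fingers about 12 mm apart. Both tips then press inside the hollow, and the front one can push its +x wall.

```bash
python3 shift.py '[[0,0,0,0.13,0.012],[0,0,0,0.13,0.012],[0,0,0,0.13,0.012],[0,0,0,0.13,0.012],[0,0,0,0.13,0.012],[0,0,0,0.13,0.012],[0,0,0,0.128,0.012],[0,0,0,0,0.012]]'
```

```text
refused: ROWS must be one flat list, 5 numbers to a row, no inner brackets. Nothing was moved.
```

The error is about the shape of the input: one flat list, 5 numbers to a row, no inner brackets. Fixing that and sending the same move.

```bash
python3 shift.py '[0,0,0,0.13,0.012,0,0,0,0.13,0.012,0,0,0,0.13,0.012,0,0,0,0.13,0.012,0,0,0,0.13,0.012,0,0,0,0.13,0.012,0,0,0,0.128,0.012,0,0,0,0,0.012]'; cat >> h.py <<'E'
S=np.array([.4902,-.1204]);th=.2086
R2=np.array([[np.cos(th),-np.sin(th)],[np.sin(th),np.cos(th)]])
def st(tx=None,ty=0,z=None):
    o=get_obs();R=o['ee_rot'];p=o['position']
    print("t",o['time'],"p",p,"in scale mm",R2.T@(p[:2]-S)*1000,"yaw err",np.arctan2(R[1,1],R[0,1])-th,"Fscale",R2.T@o['contact_force'][:2],o['contact_force'][2],"w",o['gripper_width'],"j6",o['qpos'][5])
    if tx is not None:
        q=S+R2@[tx,ty];print("tool delta",R.T@(np.array([*q,z])-p))
E
python3 -c "
from h import *
st(-.0085,0,.10)"
```

```text
time: 0.9
position: [0.2739, 0.5616, 0.231]
ee_rot: [[-0.205, 0.979, -0.0], [0.979, 0.205, -0.001], [-0.0, -0.0, -1.0]]
contact_force: [0.7, 0.4, -0.8]
gripper_width: 0.0121
grasp_force: 0.0
t 0.9 p [0.2739 0.5616 0.231 ] in scale mm [-70.4054 711.983 ] yaw err -0.0020455745803146796 Fscale [0.7791 0.282 ] -0.8324077653609507 w 0.012117001079907857 j6 0.8149585111176354
tool delta [-0.7118  0.0634  0.1313]
```

```bash
python3 shift.py '[-0.045,0.005,0,0,0.012,-0.045,0.005,0,0,0.012,-0.045,0.005,0,0,0.012,-0.045,0.005,0,0,0.012,-0.045,0.005,0,0,0.012,-0.045,0.005,0,0,0.012,-0.045,0.005,0,0,0.012,-0.045,0.005,0,0,0.012,-0.045,0.005,0,0,0.012,-0.045,0.005,0,0,0.012,-0.045,0.005,0,0,0.012,-0.045,0.005,0,0,0.012]' >/dev/null; python3 -c "
from h import *
st(-.0085,0,.10)"
```

```text
t 2.1 p [0.4449 0.0441 0.2314] in scale mm [-10.2291 170.2911] yaw err 0.004910641404348937 Fscale [1.0674 0.6723] 0.35938465418656185 w 0.012369942258318547 j6 -0.24852259718478045
tool delta [-0.1703  0.0009  0.1314]
```

```bash
python3 shift.py '[-0.043,0,0,0,0.012,-0.043,0,0,0,0.012,-0.043,0,0.03,0,0.012,-0.041,0,0.04,0,0.012,0,0,0.03,0,0.012,0,0,0.02,0,0.012,0,0,0,0,0.012,0,0,0,0,0.012]' >/dev/null; python3 - <<'E'
from h import *
import cv2
st(-.0085,0,.05)
a=read_camera("wrist");cv2.imwrite("pics/w1.png",a[:,:,::-1])
E
```

```text
t 2.9 p [ 0.4785 -0.1132  0.1181] in scale mm [-9.9221  9.4221] yaw err 0.0028899394400693224 Fscale [0.4814 0.4684] 0.6616732274779424 w 0.011990594660011334 j6 -0.5653224436408976
tool delta [-0.0094  0.0014  0.0681]
```

View pics/w1.png

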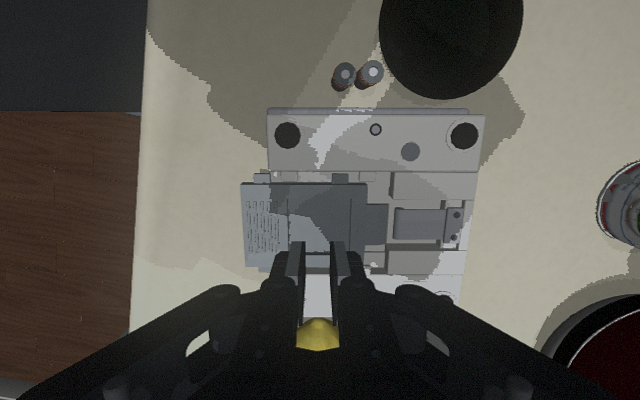

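The wrist view shows the feet at (288,135) and (464,135). The cover runs from col 241 to 367, its +y edge is at row 184, the hollow spans cols 288–351, and the tongue tip is at (388,205–245).

```bash
python3 - <<'E'
from h import *
o=get_obs();m=camera_model("wrist");W=np.eye(4);W[:3,:3]=o['ee_rot'];W[:3,3]=o['position'];T=W@m['mount']
st(-.0085,0,.05)
for n,p,z in[("foot",(288,135),.047),("foot",(464,135),.047),("cl",(241,183),.046),("cr",(367,184),.046),("tip",(388,206),.039),("tip",(388,245),.039),("hl",(288,210),.046),("hr",(351,210),.046)]:
    print(n,R2.T@(ray(m,T,*p,z)[:2]-S)*1000)
E
```

```text
t 2.95 p [ 0.479  -0.1133  0.1187] in scale mm [-9.5075  9.2841] yaw err 0.002494492411614091 Fscale [0.0732 0.489 ] -0.3810288939541304 w 0.011630469298779447 j6 -0.564751892997071
tool delta [-0.0093  0.0009  0.0687]
foot [-28.5045  65.0484]
foot [89.6715 65.3514]
cl [-62.3982  31.8407]
cr [26.2476 31.3239]
tip [43.7733 13.1012]
tip [ 45.8177 -18.2235]
hl [-29.8202  12.0255]
hr [15.6017 12.122 ]
```

```bash
python3 shift.py '[-0.0093,0.001,0.02,0,0.012,0,0,0.03,0,0.012,0,0,0.018,0,0.012,0,0,0.002,0,0.012,0,0,0.002,0,0.012,0,0,0.002,0,0.012,0,0,0,0,0.012]' |grep -v rot; python3 -c "
from h import *
st(-.0085,0,.034)"
```

```text
time: 3.65
position: [0.482, -0.1223, 0.0446]
contact_force: [-0.1, -0.9, -0.1]
gripper_width: 0.0116
grasp_force: 0.0
t 3.65 p [ 0.482  -0.1223  0.0446] in scale mm [-8.4459 -0.1661] yaw err 0.0007778931254057986 Fscale [-0.2557 -0.8257] -0.1293305191053229 w 0.011637080429871513 j6 -0.5780432334598333
tool delta [ 0.0002 -0.0001  0.0106]
```

```bash
for i in 1 ; do python3 shift.py '[0,0,0.002,0,0.012,0,0,0.002,0,0.012,0,0,0.002,0,0.012,0,0,0.002,0,0.012,0,0,0,0,0.012,0,0,0,0,0.012]' |grep -v rot; done; python3 -c "
from h import *
st(-.0085,0,.034)"
```

```text
time: 4.25
position: [0.4817, -0.1223, 0.0359]
contact_force: [0.5, 0.5, 8.0]
gripper_width: 0.0118
grasp_force: 3.9
t 4.25 p [ 0.4817 -0.1223  0.0359] in scale mm [-8.6663 -0.1368] yaw err 0.0003379881263156359 Fscale [0.5544 0.4172] 8.040473126560558 w 0.011800849791072253 j6 -0.5778847127282111
tool delta [0.0001 0.0002 0.0019]
```

```bash
python3 shift.py '[0,0,0.0015,0,0.012,0,0,0.0015,0,0.012,0,0,0,0,0.012,0,0,0,0,0.012]' |grep -v rot; python3 shift.py '[0,0,0.001,0,0.012,0,0,0,0,0.012,0,0,0,0,0.012]' |grep -v rot
```

```text
time: 4.65
position: [0.4819, -0.1223, 0.0341]
contact_force: [-5.2, 2.5, 40.8]
gripper_width: 0.0116
grasp_force: 20.0
time: 4.95
position: [0.4819, -0.1224, 0.034]
contact_force: [-10.9, 3.9, 63.6]
gripper_width: 0.0121
grasp_force: 32.0
```

```bash
python3 shift.py '[0,0,-0.0015,0,0.012,0,0.002,0,0,0.012,0,0.002,0,0,0.012,0,0.002,0,0,0.012,0,0.002,0,0,0.012,0,0,0,0,0.012]' |grep -v rot;  python3 -c "
from h import *
st(.0135,0,.034)"
```

```text
time: 5.55
position: [0.4885, -0.1206, 0.0342]
contact_force: [-10.3, -0.5, 34.0]
gripper_width: 0.0115
grasp_force: 16.8
t 5.55 p [ 0.4885 -0.1206  0.0342] in scale mm [-1.6549  0.1884] yaw err 0.0006852379064068437 Fscale [-10.138    1.6163] 33.966450680133626 w 0.011518500176163418 j6 -0.5690962033643102
tool delta [-0.0002  0.0152  0.0002]
```

```bash
python3 shift.py '[0,0.002,0,0,0.012,0,0.002,0,0,0.012,0,0.002,0,0,0.012,0,0.002,0,0,0.012,0,0,0,0,0.012]' |grep -v rot;  python3 - <<'E'
from h import *
import cv2
st(.0135,0,.034)
a=read_camera("wrist")[140:300,200:500,::-1];b=read_camera("top")[160:255,290:390,::-1]
a=cv2.resize(a,(750,400),interpolation=cv2.INTER_CUBIC)
cv2.imwrite("pics/w2.png",a)
E
```

```text
time: 6.05
position: [0.4955, -0.1189, 0.0341]
contact_force: [-15.1, -2.1, 37.4]
gripper_width: 0.012
grasp_force: 18.5
t 6.05 p [ 0.4955 -0.1189  0.0341] in scale mm [5.5384 0.4086] yaw err 0.0008300196162556173 Fscale [-15.2273   1.0346] 37.37593792538569 w 0.011974798314767048 j6 -0.5605464579992648
tool delta [-0.0004  0.008   0.0001]
```

View pics/w2.png

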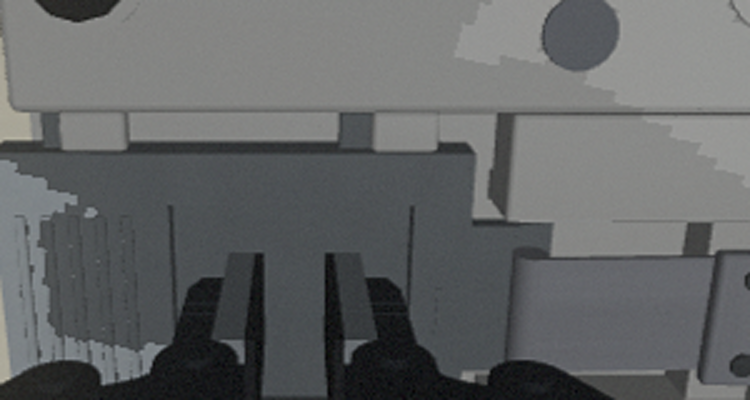

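The tabs are entering under the lugs at x≈95 and 405, and the tongue is under the leaf. The front edge at col 475 is about 5–6 mm from the stop at col 500. I'll continue.

```bash
python3 shift.py '[0,0.002,0,0,0.012,0,0.002,0,0,0.012,0,0.002,0,0,0.012,0,0,0,0,0.012]' |grep -v rot;  python3 -c "
from h import *
st(.0135,0,.034)"; python3 shift.py '[0,0.002,0,0,0.012,0,0.001,0,0,0.012,0,0,0,0,0.012,0,0,0,0,0.012]' |grep -v rot;  python3 -c "
from h import *
st(.0135,0,.034)"
```

```text
time: 6.55
position: [0.5014, -0.1175, 0.0341]
contact_force: [-14.4, -1.7, 36.3]
gripper_width: 0.0123
grasp_force: 18.2
t 6.55 p [ 0.5014 -0.1175  0.0341] in scale mm [11.586   0.4855] yaw err 0.0007947732138906816 Fscale [-14.4645   1.3113] 36.28740928071194 w 0.012330312319460997 j6 -0.5543593428013197
tool delta [-0.0005  0.0019  0.0001]
time: 6.95
position: [0.5036, -0.117, 0.0341]
contact_force: [-18.7, -5.0, 39.7]
gripper_width: 0.0121
grasp_force: 19.7
t 6.95 p [ 0.5036 -0.117   0.0341] in scale mm [13.8307  0.5166] yaw err 0.0008530441326427274 Fscale [-19.3198  -1.0549] 39.730134850635395 w 0.01207221815031816 j6 -0.5513708286175869
tool delta [-0.0005 -0.0003  0.0001]
```

```bash
python3 shift.py '[0,0.001,0,0,0.012,0,0.001,0,0,0.012,0,0,0,0,0.012,0,0,0,0,0.012]' |grep -v rot;  python3 - <<'E'
from h import *
import cv2
st(.0135,0,.034)
a=read_camera("wrist")[140:300,200:500,::-1]
cv2.imwrite("pics/w3.png",cv2.resize(a,(750,400),interpolation=cv2.INTER_CUBIC))
E
```

```text
time: 7.35
position: [0.5061, -0.1165, 0.0341]
contact_force: [-15.0, -2.3, 37.0]
gripper_width: 0.012
grasp_force: 18.4
t 7.35 p [ 0.5061 -0.1165  0.0341] in scale mm [16.3681  0.5278] yaw err 0.0007687370706628005 Fscale [-15.1494   0.8506] 36.980334590197785 w 0.012042000398323548 j6 -0.549299021955362
tool delta [-0.0005 -0.0029  0.0001]
```

View pics/w3.png

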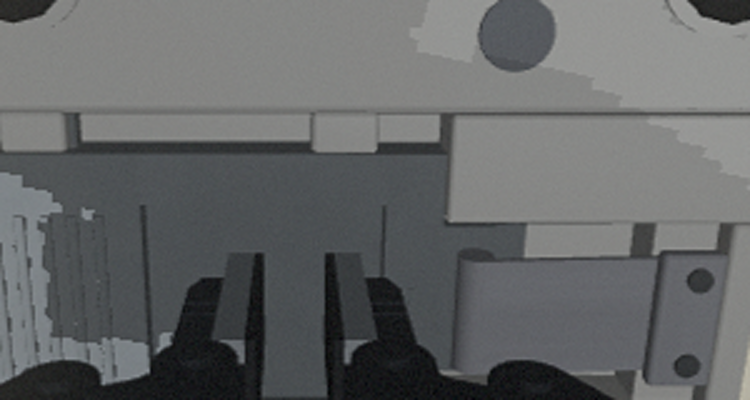

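The cover's front now looks flush with the stop at col 447, and the fingers are slipping forward in the hollow (its wall is at col 384). I'll push on to the wall for a firm stop.

```bash
python3 shift.py '[0,0.001,0,0,0.012,0,0.001,0,0,0.012,0,0,0,0,0.012,0,0,0,0,0.012]' |grep -v rot;  python3 shift.py '[0,0.001,0,0,0.012,0,0.0005,0,0,0.012,0,0,0,0,0.012,0,0,0,0,0.012]' |grep -v rot;python3 -c "
from h import *
st(.0135,0,.034)"
```

```text
time: 7.8
position: [0.5076, -0.1162, 0.0341]
contact_force: [-17.4, -3.4, 38.7]
gripper_width: 0.0119
grasp_force: 19.2
time: 8.2
position: [0.5092, -0.1159, 0.0341]
contact_force: [-17.8, -3.8, 37.4]
gripper_width: 0.0122
grasp_force: 19.1
t 8.2 p [ 0.5092 -0.1159  0.0341] in scale mm [19.5444  0.5083] yaw err 0.0007783823647675714 Fscale [-18.1679  -0.0248] 37.36038011058669 w 0.012154184490292135 j6 -0.5458156481900768
tool delta [-0.0005 -0.006   0.0002]
```

```bash
python3 shift.py '[0,0.001,0,0,0.012,0,0.001,0,0,0.012,0,0,0,0,0.012,0,0,0,0,0.012]' |grep -v rot;  python3 shift.py '[0,0.001,0,0,0.012,0,0.0005,0,0,0.012,0,0,0,0,0.012,0,0,0,0,0.012]' |grep -v rot;python3 - <<'E'
from h import *
import cv2
st(.0135,0,.034)
a=read_camera("wrist")[140:300,200:500,::-1]
cv2.imwrite("pics/w4.png",cv2.resize(a,(750,400),interpolation=cv2.INTER_CUBIC))
E
```

```text
time: 8.6
position: [0.5107, -0.1155, 0.0341]
contact_force: [-19.4, -5.6, 39.8]
gripper_width: 0.0121
grasp_force: 20.4
time: 9.0
position: [0.5111, -0.1153, 0.0341]
contact_force: [-25.8, -10.8, 43.9]
gripper_width: 0.012
grasp_force: 31.1
t 9.0 p [ 0.5111 -0.1153  0.0341] in scale mm [21.4741  0.6421] yaw err 0.001089443895829767 Fscale [-27.513  -5.206] 43.93523927507814 w 0.01197838183520375 j6 -0.5423451464840384
tool delta [-0.0006 -0.008   0.0001]
```

View pics/w4.png

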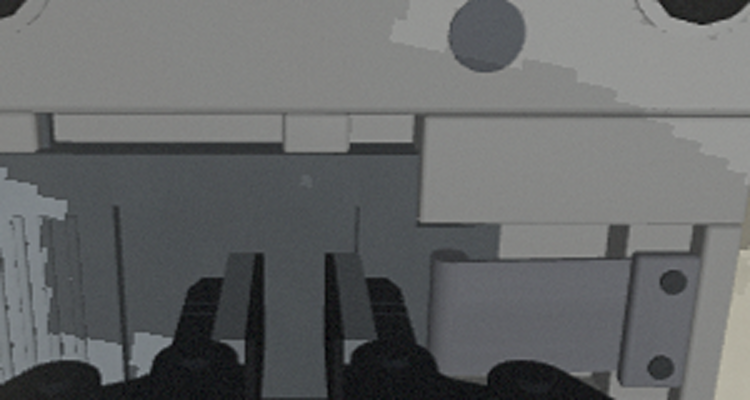

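The forward force rose to 27 N and the cover front is flush with the stop at col 420. The cover is home, so I'll release upward.

```bash
python3 shift.py '[0,-0.001,0,0,0.012,0,0,-0.002,0,0.012,0,-0.0005,-0.002,0,0.012,0,-0.001,-0.003,0,0.012,0,0,-0.005,0,0.012,0,0,-0.02,0,0.012,0,0,-0.04,0,0.012,0,0,-0.04,0,0.012,0.03,0,-0.03,0,0.012,0,0,0,0,0.012,0,0,0,0,0.012]' |grep -v rot;python3 - <<'E'
from h import *
import cv2
st()
a=read_camera("wrist");cv2.imwrite("pics/w5.png",cv2.resize(a[100:340,160:480,::-1],(800,600),interpolation=cv2.INTER_CUBIC))
cv2.imwrite("pics/s5.png",read_camera("side")[:,:,::-1])
E
```

```text
time: 10.15
position: [0.5065, -0.0861, 0.176]
contact_force: [0.7, 0.4, -0.6]
gripper_width: 0.0119
grasp_force: 0.0
t 10.15 p [ 0.5065 -0.0861  0.176 ] in scale mm [23.0364 30.1612] yaw err 0.0014957188542862043 Fscale [0.8086 0.2354] -0.6016503600236942 w 0.011914685286143758 j6 -0.49472933359675436
```

View pics/w5.png

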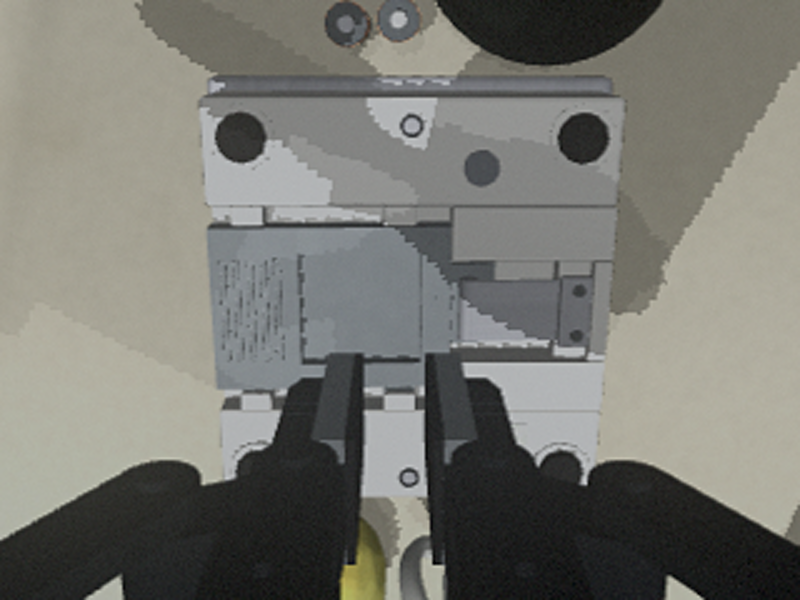

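View pics/s5.png

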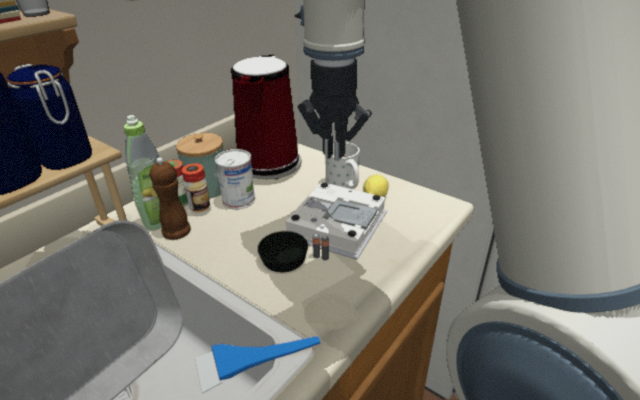

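The cover is flush with the stop (col 452) and with the rear edge (col 210), its tongue is under the leaf, and the other objects have not moved. I'll hand it in.

```bash
python3 -c "
from plant import env, read_camera, camera_model, get_obs
print(env.sign_off())"
```

```text
the job is handed in; nothing more can be done
None
```

The cover was pressed down onto its ledge, slid fully home against the stop with its tongue under the leaf spring, and released; nothing else was disturbed, and the job was handed in at about 10 s.

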